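# Load the lamp-lid stock case for inspection

## Task

Raise the stiff lid of the wooden stock case until it leans back about 15 degrees past upright and leave it there, so that its lamp lights the tray, then stand every model rail vehicle that is on the table upright in a lane of the tray, right down on the lane floor. When all are in, draw the wooden strip along the rim, bridging the front and back walls and resting on them, from the left end of the case to the right end to show that nothing sticks up, and lay the strip back on the table. Leave the cork block and the model tree where they are.

Things in the scene. Friction and masses are not known exactly. Their poses are not given: they have to be found in the camera images.
- rim_mid (a point): Centre of the mouth of the stock case, level with its rim. The case is a shallow wooden tray with brass corner plates, fixed to the table, outside 152 (x) x 228 (y) mm, walls 8 mm thick, rim 46 mm above the table. Its x axis points to the hinge side, away from the robot, y to the left, z up.
- case: The same stock case; origin at the centre of its underside on the table, axes as rim_mid. Inside 136 x 212 mm, floor 6 mm above the table. Four straight lanes, 26 mm wide and 136 mm long, run along x; between and beside them stand grey padded ridges 8 mm high (tops 14 mm above the table).
- lid (a joint): Opening angle of the wooden lid, rad: 0 shut, 1.57 upright, 1.83 leaning back 15 degrees past upright; it goes to 2.5. The friction hinge is stiff: the lid stays where it is left and needs about 4 N at the handle to move. The lid is 166 mm long from hinge line to front edge, 228 mm wide, 8 mm thick, with a lamp strip inside.
- lid_hinge (a point): Middle of the hinge line, 12 mm behind the case's back wall at rim height; the line runs along the case's y.
- lid_handle (a point): Middle of the dark steel handle bar of the lid, 10 mm thick and round, parallel to the hinge line, 100 mm free between its two arms, 39 mm out from the lid's front edge, 205 mm from the hinge line and, with the lid shut, 5 mm above it. It turns freely between the fingers as the lid swings. Its axes turn with the lid.
- lane0 (a point): Centre of the floor of lane 0 of the case, lanes 0 to 3 from left to right (46 mm apart), 6 mm above the table; axes as the case.
- lane1 (a point): Centre of the floor of lane 1 of the case, lanes 0 to 3 from left to right (46 mm apart), 6 mm above the table; axes as the case.
- lane2 (a point): Centre of the floor of lane 2 of the case, lanes 0 to 3 from left to right (46 mm apart), 6 mm above the table; axes as the case.
- lane3 (a point): Centre of the floor of lane 3 of the case, lanes 0 to 3 from left to right (46 mm apart), 6 mm above the table; axes as the case.
- coach_center (a point): Model blue and grey passenger coach, 116 mm long (along its y), 19 mm wide (x), 36 mm high (z up); the point is its centre, half-way up. About 45 g. May be absent. Either end may point either way in a lane.
- railcar_center (a point): Model red and grey railcar, 123 mm long (along its y), 19 mm wide (x), 36 mm high (z up); the point is its centre, half-way up. About 45 g. May be absent. Either end may point either way in a lane.
- tank_wagon_center (a point): Model dark grey tank wagon, 77 mm long (along its y), 19 mm wide (x), 29 mm high (z up); the point is its centre, half-way up. About 45 g. May be absent. Either end may point either way in a lane.
- coal_wagon_center (a point): Model brown open wagon with a coal load, 73 mm long (along its y), 19 mm wide (x), 24 mm high (z up); the point is its centre, half-way up. About 45 g. May be absent. Either end may point either way in a lane.
- goods_van_center (a point): Model brown van with a grey roof, 71 mm long (along its y), 19 mm wide (x), 36 mm high (z up); the point is its centre, half-way up. About 45 g. May be absent. Either end may point either way in a lane.
- strip_center (a point): Straight wooden strip, 170 mm long (along its x), 22 x 22 mm square, with brass ends, about 60 g; the point is its centre. Any of its four long sides may be down. Laid along the case's x it bridges the front and back rims.
- sanding_block: Bystander: cork sanding block 35 x 64 x 22 mm; origin at the centre of its underside.
- tree_loose_b: Bystander: loose dark green model fir, 45 x 39 x 61 mm; origin at the centre of its underside.
There are look-alikes about, which are no part of the job. Leave any yellow look-alike of the part that bears coal_wagon_center alone.

How it is judged:
By the outcome, as a careful person would: the job done as asked, in the order asked, and still so for the second after the job is handed in, with the robot touching nothing.
Of coach, railcar, tank_wagon, coal_wagon, goods_van only 3 to 4 are there at a start; the rules pass over those that are not, and their reading is None.
At some moment in a run one of strip may be knocked a few centimetres aside while the robot is not near it.
It also fails if it takes over 210 s, if anything falls off the work surface, if the arm or the gripper's body presses on something with over 40 N, if the wrist force passes 120 N, or if a joint passes its speed limit or range.

## Robot

A 7-joint arm with a two-finger parallel gripper is mounted at the origin on a cart in front of the work surface, level with it; the furniture and walls round the work are solid. World frame = base frame: x ahead of the robot, y to its left, z up, the work surface at z = 0. Lengths are in m, angles in rad, forces in N, time in s.
With the tool pointing down it reaches from about 0.4 to 0.9 m from the base axis. Payload 5.5 kg.
Tool frame: the origin (TCP) lies at the very end of the fingers, on their centre line; the grasp point (between the pads) lies manip.tcp_to_grasp behind it (manip.tcp_to_grasp is the distance from the TCP to the grasp point, in m); z points along the fingers, y is the line along which they close (so a half turn about z gives the same grasp; the last joint's range is limited). The gripper opens to 92 mm and grips with 3 to 60 N. Pads are 19 mm wide; open, the fingers measure 130 mm over their backs; the gripper's body (75 mm by 190 mm) begins 47 mm behind the grasp point.
Start: joints at [0.263, 0.501, -0.427, 1.55, 0.221, 1.138, -0.21], TCP at [0.65, 0, 0.227] pointing down, gripper open.
Joint ranges: [-2.88, 2.88], [-0.31, 2.03], [-1.54, 1.56], [0.2, 2.42], [-1.41, 4.55], [0.19, 2.02], [-2.57, 2.57]. Speed limits (rad/s): [2.57, 2.57, 3.14, 3.14, 3.14, 3.14, 3.14].

## Interface

Orientations are given as a unit quaternion [x, y, z, w].
In Python, from workcell import manip gives the robot as it stands. Calls block until the motion is done:
- manip.movep(position, orientation): joint-space move of the TCP to a pose.
- manip.move_straight(position, feed=0.15, rot=None): straight line of the TCP; rot=None keeps the orientation; feed is the mean speed in m/s.
- manip.set_joints(angles): joint-space move.
- manip.ungrasp() and manip.close_gripper(force=None): open the fingers fully, or close them until they stop; force is the grip in N (None keeps the last).
- manip.hold(seconds).
- manip.ik(position, orientation): joint angles nearest the present ones, or None.
- manip.sense(): the state.
- manip.capture(name): name is "scene" or "side" or "wrist"; returns (picture, depth): 420x560x3 uint8, red, green, blue; 420x560 float32, m along the optical axis (not along the pixel's ray), 0 where there is no reading.
- manip.calibration(name): a dict with "K" (3x3 intrinsics, pixels), "cam_to_world" (4x4, takes a point from camera to world coordinates). Camera axes: x right, y down, z forward; pixel columns grow to the right and rows downward; lengths in m; the calibration is good to about 2 mm. A picture is of the moment at which its call begins: read the wrist's pose just before it. calibration takes no time and is no camera call; for the wrist camera it gives the pose at the moment of the call.
A pose or a line that the arm cannot do raises manip.Unreachable and nothing moves.
- manip.hand_in(): hands the job in; it is judged then, once.
The state is a dict: "time_s": time; "joints": joint angles; "dq": joint speeds; "joint_efforts": joint torques, N m; "ee_pos": TCP position; "eef_rot": TCP orientation; "wrist_force": force on the tool from outside, world axes, zero at the start; "torque": the same for the moment, N m; "opening": finger opening in m; "finger_force": force on a finger pad.
Only numpy, scipy, OpenCV 4.12 (cv2) and the standard library are available. Lean on these libraries where they do the work, as an engineer would, in place of code of your own. Each camera call takes 0.05 s, during which the arm holds its last target. There are 200 camera calls.

## Working session

There is one attempt and no reset: what is moved stays moved. The work goes in short steps, each a Python script; the robot and the scene stay as the last script left them, time stands still between calls to the robot, and variables do not carry over. Pictures are saved under pics/ and viewed, at most 14 in all, crops included, and the job is handed in when it is done.

```bash
ls; mkdir -p pics; python3 - <<'E'
from workcell import manip
import cv2,numpy as np
for n in ("scene","side"):
    p,d=manip.capture(n); cv2.imwrite(f"pics/{n}0.png",p[:,:,::-1]); np.savez(f"{n}0.npz",p=p,d=d)
    c=manip.calibration(n); print(n,np.round(c["K"],1).tolist(),np.round(c["cam_to_world"],3).tolist())
s=manip.sense(); print(s, manip.tcp_to_grasp)
E
```

```text
pics
scene [[512.4, 0.0, 286.3], [0.0, 512.4, 206.9], [0.0, 0.0, 1.0]] [[0.894, -0.311, 0.324, 0.135], [-0.448, -0.652, 0.612, -0.741], [0.021, -0.692, -0.722, 0.884], [0.0, 0.0, 0.0, 1.0]]
side [[507.0, 0.0, 264.4], [0.0, 507.0, 215.4], [0.0, 0.0, 1.0]] [[-0.931, -0.211, 0.298, 0.159], [-0.364, 0.481, -0.798, 0.871], [0.025, -0.851, -0.525, 0.681], [0.0, 0.0, 0.0, 1.0]]
{'time_s': 0.1, 'joints': array([ 0.26317283,  0.50179001, -0.42677651,  1.55131614,  0.2207951 ,
        1.13834675, -0.21029889]), 'dq': array([ 0.0016231 , -0.00185838, -0.00024709, -0.0039418 ,  0.00113732,
        0.00070219,  0.00028212]), 'joint_efforts': array([-1.10208965e-02, -5.67877543e+01, -5.83891511e+00, -2.79918051e+01,
       -6.91340840e-02,  2.40444340e-02,  3.03501565e-05]), 'ee_pos': array([ 6.49362318e-01, -4.19597146e-05,  2.25769034e-01]), 'eef_rot': array([ 7.07091799e-01,  7.07121183e-01, -6.20665905e-04, -6.58847142e-04]), 'wrist_force': array([0.37698933, 1.1867891 , 0.02823541]), 'torque': array([ 0.01079686, -0.02151283, -0.00070578]), 'finger_force': 0.0, 'opening': 0.09217428581516449} 0.0188
```

View pics/scene0.png

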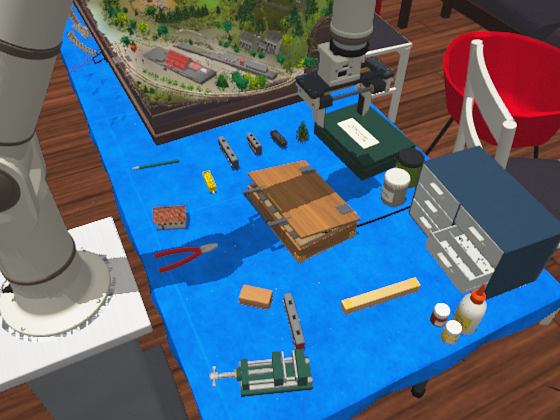

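View pics/side0.png

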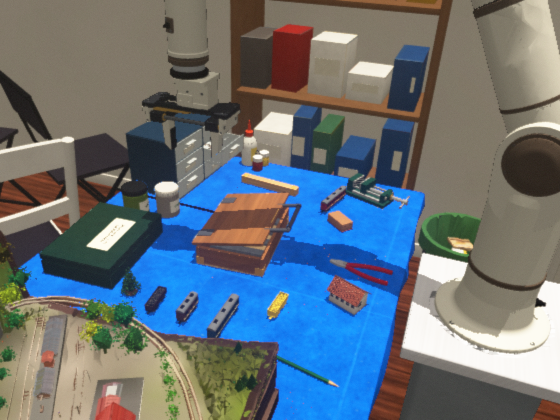

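The scene picture shows the case at about (303,210) with its lid slightly ajar. The vehicles are at (229,151), (254,142), (278,138) and (294,320). The yellow look-alike is at (210,181), the strip at (380,295), the cork block at (255,296) and the fir at (303,131). Next I'll make a metric top view from both depth images.

```bash
cat > h.py <<'E'
from workcell import manip
import cv2,numpy as np
def cloud(n,p,d,c=None):
    c=c or manip.calibration(n); K=c["K"];T=np.array(c["cam_to_world"])
    v,u=np.mgrid[0:420,0:560]
    P=np.stack([(u-K[0][2])/K[0][0]*d,(v-K[1][2])/K[1][1]*d,d],-1)
    W=P@T[:3,:3].T+T[:3,3]; W[d<=0]=np.nan
    return W
def ray(n,u,v,z,c=None):
    c=c or manip.calibration(n); K=c["K"];T=np.array(c["cam_to_world"])
    r=T[:3,:3]@np.array([(u-K[0][2])/K[0][0],(v-K[1][2])/K[1][1],1]); o=T[:3,3]
    return o+r*(z-o[2])/r[2]
def ortho(Ws,x0,x1,y0,y1,res):
    "top view: up = +x, left = +y; highest point wins"
    h,w=int((x1-x0)/res),int((y1-y0)/res)
    im=np.zeros((h,w,3),np.uint8);
    X=np.concatenate([W.reshape(-1,3) for W,_ in Ws]);C=np.concatenate([p.reshape(-1,3) for _,p in Ws])
    k=np.isfinite(X[:,0])&(X[:,2]<.25)&(X[:,0]>x0)&(X[:,0]<x1)&(X[:,1]>y0)&(X[:,1]<y1); X=X[k];C=C[k]
    o=np.argsort(X[:,2]);X=X[o];C=C[o]
    r=((x1-X[:,0])/res).astype(int).clip(0,h-1);c=((y1-X[:,1])/res).astype(int).clip(0,w-1)
    z=np.full((h,w),np.nan)
    for a in (0,1):
        for b in (0,1):
            im[(r+a).clip(0,h-1),(c+b).clip(0,w-1)]=C
    z[r,c]=X[:,2]
    return im,z
E
python3 - <<'E'
from h import *
Ws=[]
for n in ("scene","side"):
    f=np.load(f"{n}0.npz"); W=cloud(n,f["p"],f["d"]); Ws.append((W,f["p"]))
    for q in ([(229,151),(254,142),(278,138),(294,320),(380,295),(255,296),(303,131),(300,200)] if n=="scene" else [(223,313),(187,305),(156,298),(333,199),(270,184),(340,221),(130,283),(245,225)]):
        print(n,q,np.round(W[q[1],q[0]],3))
im,z=ortho(Ws,.25,.85,-.4,.4,.001)
im=im[:,:,::-1].copy()
for k in range(0,800,100): cv2.putText(im,f"{.4-k/1000:.1f}",(k,10),0,.35,(255,255,255)); cv2.line(im,(k,0),(k,600),(90,90,90),1)
for k in range(50,600,100): cv2.putText(im,f"{.85-k/1000:.1f}",(0,k),0,.35,(255,255,255)); cv2.line(im,(0,k),(800,k),(90,90,90),1)
cv2.imwrite("pics/top0.png",im)
E
```

```text
scene (229, 151) [0.472 0.217 0.036]
scene (254, 142) [0.544 0.222 0.036]
scene (278, 138) [0.616 0.226 0.022]
scene (294, 320) [ 0.394 -0.296  0.04 ]
scene (380, 295) [ 0.581 -0.312  0.023]
scene (255, 296) [ 0.355 -0.203  0.021]
scene (303, 131) [0.687 0.217 0.029]
scene (300, 200) [ 0.535 -0.049  0.074]
side (223, 313) [0.471 0.238 0.033]
side (187, 305) [0.543 0.245 0.033]
side (156, 298) [0.616 0.238 0.02 ]
side (333, 199) [ 0.395 -0.27   0.027]
side (270, 184) [ 0.581 -0.296  0.018]
side (340, 221) [ 0.353 -0.18   0.022]
side (130, 283) [0.682 0.226 0.028]
side (245, 225) [0.526 0.008 0.077]
```

View pics/top0.png

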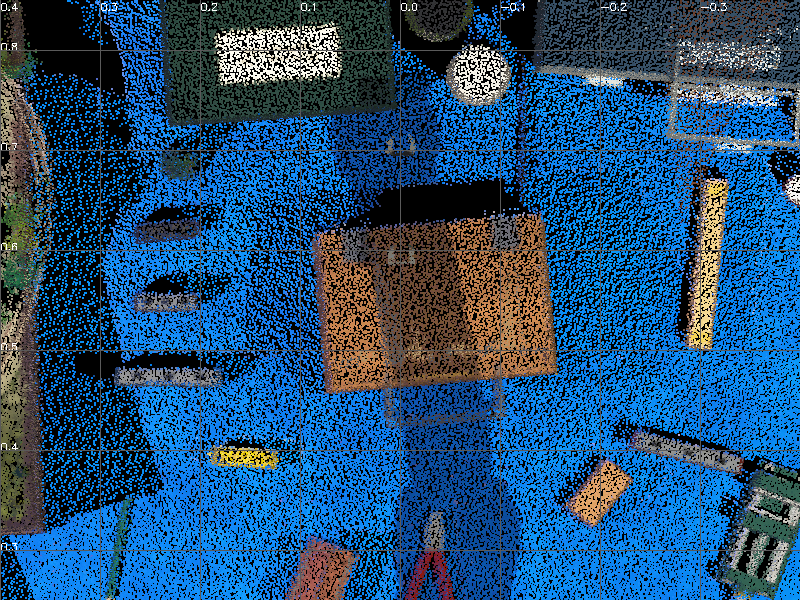

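The top view is good: x = 0.85 − row/1000 and y = 0.4 − col/1000. The coach is near (0.475,0.23), the van near (0.548,0.235), a dark wagon near (0.62,0.235) and the railcar near (0.405,−0.29). The strip is near (0.585,−0.30). The lid is centred near (0.55,−0.03), with its handle at x≈0.43. Next I'll get numbers for the lid plane, the handle and the object rectangles.

```bash
cat >> h.py <<'E'
def blobs(Ws,x0,x1,y0,y1,zmin=.010,zmax=.07,res=.002,minpx=60):
    out=[]
    X=np.concatenate([W.reshape(-1,3) for W,_ in Ws]);C=np.concatenate([p.reshape(-1,3) for _,p in Ws])
    k=(X[:,2]>zmin)&(X[:,2]<zmax)&(X[:,0]>x0)&(X[:,0]<x1)&(X[:,1]>y0)&(X[:,1]<y1);X=X[k];C=C[k]
    m=np.zeros((int((x1-x0)/res)+1,int((y1-y0)/res)+1),np.uint8)
    i=((X[:,0]-x0)/res).astype(int);j=((X[:,1]-y0)/res).astype(int);m[i,j]=255
    m=cv2.morphologyEx(m,cv2.MORPH_CLOSE,np.ones((3,3)))
    n,l,st,_=cv2.connectedComponentsWithStats(m)
    for b in range(1,n):
        if st[b,4]<minpx: continue
        s=l[i,j]==b; P=X[s]; (c,(w,h),a)=cv2.minAreaRect((P[:,:2]*1000).astype(np.float32))
        bx=cv2.boxPoints((c,(w,h),a)); e=max((bx[1]-bx[0],bx[2]-bx[1]),key=np.linalg.norm)
        yaw=np.degrees(np.arctan2(e[1],e[0]))%180
        out.append(dict(c=np.round(np.array(c)/1000,4),L=round(max(w,h)),W=round(min(w,h)),yaw=round(yaw,1),zt=round(float(np.percentile(P[:,2],97)),4),col=C[s].mean(0).astype(int)))
    return out
E
python3 - <<'E'
from h import *
Ws=[]
for n in ("scene","side"):
    f=np.load(f"{n}0.npz"); Ws.append((cloud(n,f["p"],f["d"]),f["p"]))
for w in Ws:
  for b in blobs([w],.33,.72,.13,.32)+blobs([w],.28,.72,-.35,-.15): print(b)
  print()
for W,p in Ws:
  X=W.reshape(-1,3);k=(X[:,0]>.47)&(X[:,0]<.60)&(X[:,1]>-.13)&(X[:,1]<.06)&(X[:,2]>.035);P=X[k]
  A=np.c_[P[:,:2],np.ones(len(P))];g=np.linalg.lstsq(A,P[:,2],rcond=None)[0]
  for _ in range(3):
    r=A@g-P[:,2];q=abs(r)<.003;g=np.linalg.lstsq(A[q],P[q,2],rcond=None)[0]
  print("lid plane",g,np.degrees(np.arctan(np.hypot(*g[:2]))),np.degrees(np.arctan2(g[1],g[0])))
  k=(X[:,0]>.415)&(X[:,0]<.46)&(X[:,1]>-.12)&(X[:,1]<.03)&(X[:,2]>.03);P=X[k]
  print("handle n",len(P),P.mean(0),P.min(0),P.max(0))
  # lid corners
  k=(X[:,0]>.44)&(X[:,0]<.66)&(X[:,1]>-.18)&(X[:,1]<.11)&(abs(A.shape[1]and X[:,:2]@g[:2]+g[2]-X[:,2])<.004)&(X[:,2]>.035)
  P=X[k];print(np.round(cv2.boxPoints(cv2.minAreaRect((P[:,:2]*1000).astype(np.float32))),0).tolist(),P[:,2].min(),P[:,2].max())
E
```

```text
{'c': array([0.3939, 0.1599]), 'L': 60, 'W': 18, 'yaw': np.float32(86.0), 'zt': 0.0255, 'col': array([206, 184,  39])}
{'c': array([0.4747, 0.2303]), 'L': 114, 'W': 20, 'yaw': np.float32(88.6), 'zt': 0.0388, 'col': array([ 95, 104, 115])}
{'c': array([0.5493, 0.2331]), 'L': 66, 'W': 20, 'yaw': np.float32(92.7), 'zt': 0.0386, 'col': array([92, 93, 99])}
{'c': array([0.6212, 0.233 ]), 'L': 64, 'W': 24, 'yaw': np.float32(96.8), 'zt': 0.0263, 'col': array([59, 61, 70])}
{'c': array([0.6848, 0.2189]), 'L': 36, 'W': 30, 'yaw': np.float32(132.3), 'zt': 0.0567, 'col': array([37, 74, 73])}
{'c': array([ 0.3118, -0.3413]), 'L': 68, 'W': 12, 'yaw': np.float32(164.0), 'zt': 0.0504, 'col': array([117, 134, 136])}
{'c': array([ 0.3579, -0.1997]), 'L': 62, 'W': 36, 'yaw': np.float32(140.7), 'zt': 0.0261, 'col': array([196, 145,  97])}
{'c': array([ 0.3984, -0.2874]), 'L': 113, 'W': 19, 'yaw': np.float32(75.9), 'zt': 0.0384, 'col': array([118, 116, 121])}
{'c': array([ 0.5139, -0.1537]), 'L': 75, 'W': 7, 'yaw': np.float32(0.1), 'zt': 0.0493, 'col': array([100,  71,  43])}
{'c': array([ 0.5872, -0.30
[... 1216 characters left out ...]
, 'yaw': np.float32(174.4), 'zt': 0.0248, 'col': array([187, 156, 118])}

lid plane [ 1.18144386  0.42855071 -0.48857827] 51.49101697294492 19.937466565986465
handle n 290 [ 0.43635658 -0.04686138  0.09441757] [ 0.42196881 -0.1058807   0.08425591] [0.45985249 0.01693284 0.10017928]
[[426.0, 59.0], [498.0, -162.0], [539.0, -148.0], [467.0, 72.0]] 0.03549866794601364 0.08953490556364463
lid plane [ 1.24451925  0.5911975  -0.52083924] 54.02812269178444 25.409628547157823
handle n 236 [ 0.43682664 -0.03056134  0.09177476] [ 0.42261815 -0.10267503  0.08079805] [0.45963566 0.0185087  0.09728085]
[[394.0, -53.0], [547.0, -148.0], [657.0, 28.0], [504.0, 123.0]] 0.03613441842040255 0.3093574561006331
```

```bash
python3 - <<'E'
from h import *
for n in ("scene","side"):
  f=np.load(f"{n}0.npz"); X=cloud(n,f["p"],f["d"]).reshape(-1,3)
  k=(X[:,0]>.47)&(X[:,0]<.60)&(X[:,1]>-.13)&(X[:,1]<.06)&(X[:,2]>.04)&(X[:,2]<.11);P=X[k]
  A=np.c_[P[:,:2],np.ones(len(P))];g=np.array([-.25,0,.21])
  for t in (.02,.01,.004,.003):
    q=abs(A@g-P[:,2])<t;g=np.linalg.lstsq(A[q],P[q,2],rcond=None)[0]
  print("plane",g,np.degrees(np.arctan(np.hypot(*g[:2]))),np.degrees(np.arctan2(-g[1],-g[0])))
  k=(X[:,0]>.44)&(X[:,0]<.66)&(X[:,1]>-.18)&(X[:,1]<.11)&(abs(X[:,:2]@g[:2]+g[2]-X[:,2])<.004)
  P=X[k];print(np.round(cv2.boxPoints(cv2.minAreaRect((P[:,:2]*1000).astype(np.float32))),0).tolist(),P[:,2].min(),P[:,2].max())
  k=(X[:,0]>.415)&(X[:,0]<.437)&(X[:,1]>-.10)&(X[:,1]<.01)&(X[:,2]>.07)&(X[:,2]<.12);P=X[k]
  l=np.polyfit(P[:,1],P[:,0],1);print("bar x(y)",l,P[:,2].mean(), len(P), np.percentile(P[:,2],[5,95]),P[:,1].min(),P[:,1].max())
E
```

```text
plane [-0.19397908 -0.0162568   0.1793369 ] 11.015391467169373 4.790590057751723
[[425.0, 70.0], [446.0, -160.0], [641.0, -142.0], [620.0, 88.0]] 0.05459269869944161 0.09623890503626509
bar x(y) [-0.06555265  0.42796077] 0.09551047543420306 179 [0.09153102 0.09892621] -0.09991906520864935 0.009869188730560197
plane [-0.19396955 -0.01705559  0.17748957] 11.018639664251442 5.0250491081432695
[[425.0, 71.0], [447.0, -161.0], [643.0, -142.0], [620.0, 90.0]] 0.051761862229485756 0.09429872530188343
bar x(y) [-0.07053525  0.42729341] 0.09416332110003806 118 [0.09110581 0.0966365 ] -0.09948355908817541 0.009800613419870263
```

```bash
cat >> h.py <<'E'
from scipy.spatial.transform import Rotation as Rot
PSI=np.radians(4.9)
def uv(): return np.array([np.cos(PSI),np.sin(PSI),0]),np.array([-np.sin(PSI),np.cos(PSI),0])
def q_tool(close,app):
    "quaternion from closing axis and approach axis"
    c=np.array(close,float);a=np.array(app,float);return Rot.from_matrix(np.c_[np.cross(c,a),c,a]).as_quat()
def q_pitch(tau):
    u,_=uv();z=np.array([0,0,1.]);return q_tool(np.cos(tau)*u+np.sin(tau)*z,np.sin(tau)*u-np.cos(tau)*z),np.sin(tau)*u-np.cos(tau)*z
HINGE=np.array([.630,-.027,.046]); TIP=.016
def bar(th):
    u,_=uv();z=np.array([0,0,1.])
    return HINGE+.205*(-np.cos(th)*u+np.sin(th)*z)+.005*(np.sin(th)*u+np.cos(th)*z)
def lidpose(thd):
    th=np.radians(thd);q,a=q_pitch(np.radians(35*(1-(thd-11)/94)));return bar(th)+TIP*a,q
E
python3 - <<'E'
from h import *
for t in (11,40,70,105,110): p,q=lidpose(t);print(t,np.round(p,3),manip.ik(p,q))
p,q=lidpose(11);_,a=q_pitch(np.radians(35));print(manip.ik(p-.09*a,q))
try:
    manip.movep(p-.09*a,q); manip.move_straight(p,feed=.1)
    manip.close_gripper(30); s=manip.sense(); print(s["opening"],s["ee_pos"],p,s["wrist_force"],s["time_s"])
except manip.Unreachable as e: print("unreach",e)
E
```

```text
11 [ 0.44  -0.043  0.077] None
40 [ 0.483 -0.04   0.167] [ 0.59304882  0.07378016 -0.52939147  2.35128527 -0.08991434  0.31026433
  0.23808833]
70 [ 0.568 -0.032  0.225] [ 0.46094539  0.22627279 -0.49390657  1.95705978  0.13007833  0.76086056
 -0.00878978]
105 [ 0.688 -0.022  0.227] [ 0.27980211  0.57080226 -0.42962266  1.44321025  0.24578699  1.1808436
 -0.09772281]
110 [ 0.704 -0.021  0.221] [ 0.25682322  0.62638384 -0.42164825  1.36587448  0.25647371  1.23611499
 -0.10016642]
None
unreach the arm cannot take that pose within its joint ranges
```

```bash
python3 - <<'E'
from h import *
for tip in (.008,.012):
 for tau in (-10,0,5,10,15,20,25,30):
  q,a=q_pitch(np.radians(tau));p=bar(np.radians(11))+tip*a
  q2=q_tool(*( -np.array(x) for x in [Rot.from_quat(q).as_matrix()[:,1]]),a)
  print(tip,tau,*[None if (r:=manip.ik(x,qq)) is None else np.round(r,2) for qq in (q,q2) for x in (p,p-.08*a)])
E
```

```text
0.008 -10 [ 0.38  0.45 -0.43  2.05  0.25  0.87 -0.12] [ 0.41  0.34 -0.46  1.97  0.18  1.05 -0.06] [-0.92  0.96  1.35  2.09 -0.93  1.2  -2.14] [-0.95  0.74  1.36  2.01 -0.69  1.23 -2.33]
0.008 0 [ 0.43  0.35 -0.45  2.19  0.25  0.65 -0.1 ] [ 0.49  0.2  -0.49  2.13  0.13  0.84  0.01] [-0.65  0.42  0.82  2.22 -0.5   0.68 -2.54] [-1.    0.38  1.24  2.17 -0.47  0.89 -2.54]
0.008 5 [ 0.46  0.31 -0.46  2.26  0.24  0.53 -0.09] [ 0.52  0.13 -0.5   2.21  0.08  0.73  0.06] [-0.61  0.35  0.76  2.29 -0.5   0.56 -2.53] [-1.14  0.35  1.39  2.25 -0.53  0.81 -2.46]
0.008 10 [ 0.48  0.27 -0.46  2.33  0.24  0.41 -0.08] [ 0.55  0.07 -0.5   2.29  0.01  0.62  0.13] [-0.48  0.28  0.6   2.35 -0.46  0.42 -2.55] [-1.29  0.3   1.54  2.33 -0.56  0.7  -2.41]
0.008 15 [ 0.5   0.24 -0.46  2.39  0.24  0.28 -0.07] [ 0.58  0.01 -0.5   2.37 -0.08  0.5   0.24] [-0.28  0.22  0.38  2.42 -0.46  0.29 -2.54] None
0.008 20 None None None None
0.008 25 None None None None
0.008 30 None None None None
0.012 -10 [ 0.38  0.45 -0.43  2.06  0.25  0.86 -0.12] [ 0.41  0.34 -0.46  1.98  0.18  1.04 -0.06] [-0.92  0.97  1.35  2.1  -0.94  1.2  -2.13] [-0.95  0.75  1.36  2.02 -0.7   1.23 -2.32]
0.012 0 [ 0.43  0.36 -0.45  2.19  0.25  0.64 -0.11] [ 0.48  0.21 -0.49  2.13  0.13  0.83  0.  ] [-0.65  0.43  0.81  2.22 -0.51  0.68 -2.53] [-0.98  0.38  1.21  2.17 -0.47  0.88 -2.54]
0.012 5 [ 0.45  0.31 -0.45  2.26  0.25  0.52 -0.1 ] [ 0.52  0.14 -0.5   2.21  0.09  0.72  0.05] [-0.58  0.35  0.72  2.29 -0.49  0.55 -2.53] [-1.13  0.37  1.39  2.26 -0.56  0.81 -2.43]
0.012 10 [ 0.47  0.28 -0.45  2.33  0.25  0.4  -0.09] [ 0.55  0.08 -0.5   2.29  0.02  0.61  0.13] [-0.44  0.28  0.56  2.35 -0.46  0.41 -2.56] [-1.23  0.2   1.43  2.34 -0.41  0.64 -2.56]
0.012 15 [ 0.49  0.25 -0.45  2.39  0.26  0.27 -0.09] [ 0.58  0.02 -0.5   2.37 -0.07  0.49  0.23] [-0.24  0.23  0.35  2.42 -0.46  0.28 -2.54] None
0.012 20 None None None None
0.012 25 None None None None
0.012 30 None None None None
```

```bash
sed -i 's/TIP=.016/TIP=.011/; s/radians(35\*/radians(14*/' h.py; python3 - <<'E'
from h import *
p,q=lidpose(11);_,a=q_pitch(np.radians(14))
try:
    manip.movep(p-.07*a,q); manip.move_straight(p,feed=.1)
    s=manip.sense();print(s["ee_pos"],p,s["wrist_force"])
    manip.close_gripper(30); s=manip.sense(); print(s["opening"],s["ee_pos"],s["wrist_force"],s["time_s"])
    pic,_=manip.capture("side");cv2.imwrite("pics/side1.png",pic[80:380,120:460,::-1])
except manip.Unreachable as e: print("unreach",e)
E
```

```text
[ 0.43362    -0.04356598  0.07950324] [ 0.43310385 -0.04387995  0.07935073] [ 0.4740176  -0.12477517  0.14669963]
0.00859274152542179 [ 0.43364224 -0.04383281  0.07952336] [ 2.24790663  0.22831335 -1.25403445] 3.2083
```

View pics/side1.png

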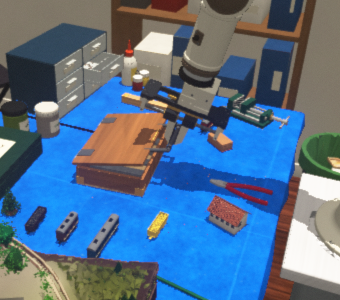

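The fingers hold the handle bar, at crop position (172,140). I'll swing the lid up to 105°.

```bash
python3 - <<'E'
from h import *
for t in list(range(19,105,8))+[105]:
    p,q=lidpose(t)
    try: manip.move_straight(p,feed=.12,rot=q)
    except manip.Unreachable as e: print("unreach",t,e);break
    s=manip.sense(); 
    if t in(19,43,75,99,105):print(t,np.round(s["ee_pos"]-p,4),np.round(s["wrist_force"],1),round(s["opening"],4),s["time_s"])
E
```

```text
19 [0.0004 0.     0.0002] [ 3.   1.  -0.1] 0.0087 3.6417
43 [-0.0021 -0.0001 -0.0009] [-7.6  0.7  7.3] 0.0088 4.7917
75 [0.0019 0.0001 0.0008] [0.1 0.8 5.8] 0.009 6.325
99 [ 0.0006 -0.     -0.0004] [ 3.4 -0.1  2.9] 0.0086 7.475
105 [-0.0001 -0.0001 -0.0005] [1.5 0.3 0.4] 0.0089 7.8
```

```bash
python3 - <<'E'
from h import *
manip.ungrasp(); p=manip.sense()["ee_pos"]; manip.move_straight(p+[0,0,.06],feed=.15)
u,v=uv()
manip.movep([.45,.20,.30],q_tool(v,[0,0,-1.]))
Ws=[]
for n in ("scene","side"):
    pc,d=manip.capture(n); np.savez(f"{n}2.npz",p=pc,d=d); W=cloud(n,pc,d);Ws.append((W,pc))
    X=W.reshape(-1,3); r=X-HINGE; a=r@u; b=r@v; c=r[:,2]
    k=(abs(b)<.10)&(c>.03)&(c<.15)&(a>-.02)&(a<.06);P=np.c_[c[k],a[k]]
    s=np.polyfit(P[:,0],P[:,1],1);
    for _ in range(3):
        e=abs(np.polyval(s,P[:,0])-P[:,1])<.006;s=np.polyfit(P[e,0],P[e,1],1)
    print(n,"lean deg",np.degrees(np.arctan(s[0])),"a at hinge",s[1],e.sum())
im,z=ortho(Ws,.40,.75,-.2,.15,.001)
cv2.imwrite("pics/top2.png",cv2.resize(im[:,:,::-1],None,fx=1.6,fy=1.6,interpolation=0))
cv2.imwrite("pics/scene2.png",np.load("scene2.npz")["p"][100:320,150:450,::-1])
w,d=manip.capture("wrist");c=manip.calibration("wrist");np.savez("w2.npz",p=w,d=d,K=c["K"],T=c["cam_to_world"]);cv2.imwrite("pics/wrist2.png",w[:,:,::-1])
print(manip.sense()["time_s"])
# rims: points at z .040-.05
for W,pc in Ws:
    X=W.reshape(-1,3);C0=HINGE-.088*u; r=X-C0;a=r@u;b=r@v;k=(abs(X[:,2]-.046)<.004)&(abs(a)<.1)&(abs(b)<.13)
    R=np.c_[a,b][k]; print("rim", np.percentile(R,[1,5,95,99],axis=0).round(4).tolist(),k.sum())
E
```

```text
scene lean deg 13.984398287763254 a at hinge 0.002823418144558088 3267
side lean deg 14.216518461313324 a at hinge 0.002046173528670427 2123
11.0917
rim [[-0.0746, -0.1158], [-0.0736, -0.1146], [0.0855, 0.1097], [0.0919, 0.1132]] 1152
rim [[-0.0747, -0.1131], [-0.0737, -0.1101], [0.0865, 0.114], [0.0914, 0.1157]] 919
```

View pics/top2.png

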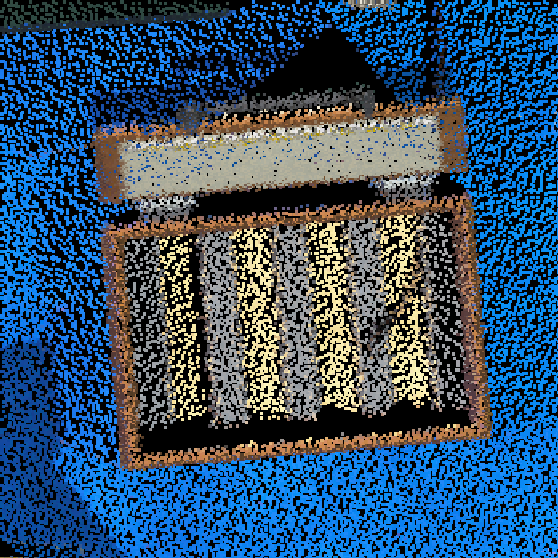

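View pics/wrist2.png

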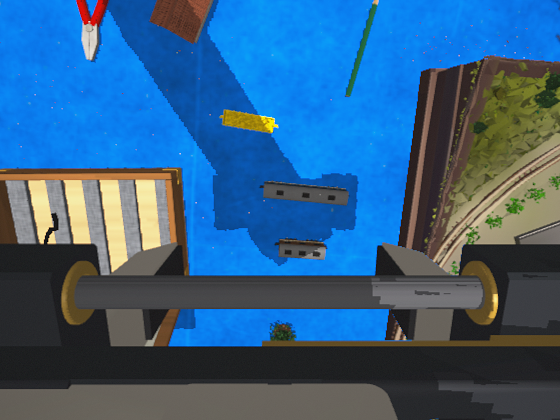

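The top view shows the lid leaning back about 14°, the lamp lit and four empty lanes. The wrist picture shows the coach at (305,193), the van at (302,249) and the yellow look-alike at (248,121). The wrist depth will give the finer vehicle poses.

```bash
python3 - <<'E'
from h import *
f=np.load("w2.npz"); c=dict(K=f["K"],cam_to_world=f["T"])
W=cloud("wrist",f["p"],f["d"],c); print(np.round(f["T"],3).tolist(),np.round(f["K"][0],1))
for b in blobs([(W,f["p"])],.35,.60,.15,.30,zmin=.008): print(b)
u,v=uv();C=HINGE-.087*u
X=W.reshape(-1,3);r=X-C;k=(abs(X[:,2]-.046)<.004)&(abs(r@u)<.1)&(abs(r@v)<.13);R=np.c_[r@u,r@v][k]
print(k.sum(),np.percentile(R,[1,5,95,99],axis=0).round(4).tolist())
W2=[(cloud(n,g["p"],g["d"]),g["p"]) for n in("scene","side") for g in [np.load(n+"2.npz")]]
# height profile across lanes
X=np.concatenate([w.reshape(-1,3) for w,_ in W2]);r=X-C;a=r@u;b=r@v
col=np.concatenate([p.reshape(-1,3) for _,p in W2]).astype(int)
k=(abs(a)<.04)&(abs(b)<.106)&(X[:,2]<.03)
warm=k&(col[:,0]-col[:,2]>30)
h,e=np.histogram(b[warm],bins=np.arange(-.11,.111,.004));print(h.tolist())
for y in (.069,.023,-.023,-.069):
    s=warm&(abs(b-y)<.02);print(y,b[s].mean(),X[s,2].mean(), np.percentile(b[s],[3,97]))
E
```

```text
[[-0.082, 0.964, 0.253, 0.384], [0.997, 0.079, 0.022, 0.193], [0.001, 0.254, -0.967, 0.458], [0.0, 0.0, 0.0, 1.0]] [356.2   0.  279.2]
{'c': array([0.3932, 0.1717]), 'L': 43, 'W': 19, 'yaw': np.float32(86.3), 'zt': 0.0234, 'col': array([182, 158,  21])}
{'c': array([0.4731, 0.2319]), 'L': 106, 'W': 19, 'yaw': np.float32(89.3), 'zt': 0.036, 'col': array([74, 74, 76])}
{'c': array([0.548 , 0.2365]), 'L': 70, 'W': 19, 'yaw': np.float32(90.6), 'zt': 0.0359, 'col': array([81, 78, 76])}
1673 [[-0.0763, -0.0829], [-0.0759, -0.0715], [-0.0054, 0.114], [0.0067, 0.1145]]
[0, 11, 0, 0, 0, 3, 47, 37, 71, 57, 53, 45, 44, 31, 6, 1, 5, 19, 52, 45, 78, 65, 54, 48, 42, 19, 1, 0, 2, 49, 42, 60, 71, 74, 48, 35, 35, 7, 0, 1, 11, 25, 7, 34, 41, 40, 32, 39, 11, 0, 0, 0, 0, 57, 0]
0.069 0.06958733981023328 0.008350902717674611 [0.05352063 0.0821223 ]
0.023 0.021424204741745317 0.007679746328866913 [0.00733998 0.03690209]
-0.023 -0.02437431884805016 0.007798998159280722 [-0.03833565 -0.0094756 ]
-0.069 -0.07071806724428445 0.008232627099336138 [-0.08477326 -0.05551264]
```

```bash
cat >> h.py <<'E'
u,v=uv(); C=HINGE-.087*u-.0005*v; C[2]=0
LY=[.069,.023,-.023,-.069]
DOWN=np.array([0,0,-1.])
def qyaw(y,ref=None):
    "closing axis at yaw y (deg), tool down; the half turn nearer in joint 7 travel"
    c=np.array([np.cos(np.radians(y)),np.sin(np.radians(y)),0]);return q_tool(c,DOWN),q_tool(-c,DOWN)
def best(p,y):
    j0=manip.sense()["joints"];o=[]
    for q in qyaw(y):
        j=manip.ik(p,q)
        if j is not None:o.append((np.abs(np.array(j)-j0).max(),tuple(q)))
    return np.array(min(o)[1])
def pick(xy,yaw,z,force=15,zh=.12):
    p=np.array([*xy,zh]);q=best(p,yaw)
    manip.movep(p,q);manip.move_straight([*xy,z],feed=.12)
    manip.close_gripper(force);s=manip.sense();print("grip",round(s["opening"],4),s["ee_pos"].round(4),s["wrist_force"].round(1))
    manip.move_straight([*xy,zh],feed=.2);return s["opening"]
def place(lane,yaw_rel,z,da=0.,db=0.,zrel=None):
    t=C+da*u+(LY[lane]+db)*v;w=C-.05*u+(LY[lane]+db)*v
    y=np.degrees(PSI)+yaw_rel;pw=np.array([*w[:2],.16]);q=best(pw,y)
    manip.movep(pw,q);manip.move_straight([*t[:2],.12],feed=.2);s=manip.sense();print("carry open",round(s["opening"],4))
    manip.move_straight([*t[:2],z],feed=.06);s=manip.sense();print("down",(s["ee_pos"]-[*t[:2],z]).round(4),s["wrist_force"].round(1))
    manip.ungrasp();s=manip.sense();print("open",round(s["opening"],4),s["wrist_force"].round(1))
    manip.move_straight([*t[:2],.14],feed=.2);print("t",manip.sense()["time_s"])
def snap(tag):
    Ws=[]
    for n in("scene","side"):
        p,d=manip.capture(n);np.savez(f"{n}{tag}.npz",p=p,d=d);Ws.append((cloud(n,p,d),p))
    return Ws
E
python3 - <<'E'
from h import *
pick((.5482,.2355),91,.022)
place(3,0,.029,da=-.001)
E
```

```text
grip 0.0661 [0.5484 0.2355 0.0223] [-1.4 -0.2  2.3]
carry open 0.0656
down [ 0.0004 -0.0001  0.0004] [ 0.3 -1.1  1. ]
open 0.0917 [-0.5 -0.2 -0.1]
t 18.875
```

```bash
python3 - <<'E'
from h import *
pick((.4735,.232),-.9,.014,20)
place(1,90,.021)
manip.movep([.58,.16,.30],best([.58,.16,.30],4.9))
Ws=snap(3); im,_=ortho(Ws,.44,.66,-.17,.10,.001)
w,d=manip.capture("wrist");c=manip.calibration("wrist");np.savez("w3.npz",p=w,d=d,K=c["K"],T=c["cam_to_world"])
a=cv2.resize(im[:,:,::-1],None,fx=1.4,fy=1.4,interpolation=0);b=w[:,:,::-1]
o=np.zeros((420,800,3),np.uint8);o[:a.shape[0],:a.shape[1]]=a;b=cv2.resize(b,(420,315));o[:315,380:]=b
cv2.imwrite("pics/m3.png",o)
W=cloud("wrist",w,d,c)
for b in blobs([(W,w)],.35,.75,.15,.30,zmin=.008): print("wrist",b)
for x in Ws:
    for b in blobs([x],.55,.66,.15,.30,zmin=.008): print(b)
    for b in blobs([x],.30,.70,-.34,-.23,zmin=.008): print(b)
E
```

```text
grip 0.018 [0.4734 0.232  0.014 ] [-0.1 -0.2  0.5]
carry open 0.018
down [0.0003 0.     0.0004] [ 0.2 -0.2  0.2]
open 0.0916 [-0.3  0.2  1. ]
t 28.2667
wrist {'c': array([0.3949, 0.1711]), 'L': 43, 'W': 20, 'yaw': np.float32(85.2), 'zt': 0.0234, 'col': array([189, 163,  16])}
wrist {'c': array([0.6199, 0.2349]), 'L': 72, 'W': 19, 'yaw': np.float32(95.2), 'zt': 0.0237, 'col': array([60, 57, 60])}
wrist {'c': array([0.6858, 0.2232]), 'L': 38, 'W': 35, 'yaw': np.float32(91.3), 'zt': 0.0563, 'col': array([38, 67, 50])}
wrist {'c': array([0.7382, 0.1915]), 'L': 83, 'W': 24, 'yaw': np.float32(90.4), 'zt': 0.0546, 'col': array([36, 59, 51])}
{'c': array([0.6211, 0.234 ]), 'L': 64, 'W': 22, 'yaw': np.float32(95.3), 'zt': 0.0264, 'col': array([54, 56, 66])}
{'c': array([ 0.3984, -0.2873]), 'L': 111, 'W': 19, 'yaw': np.float32(75.9), 'zt': 0.0382, 'col': array([118, 118, 122])}
{'c': array([ 0.6149, -0.3291]), 'L': 169, 'W': 25, 'yaw': np.float32(176.2), 'zt': 0.0264, 'col': array([218, 186, 125])}
{'c': array([0.6184, 0.2365]), 'L': 69, 'W': 21, 'yaw': np.float32(94.6), 'zt': 0.0236, 'col': array([44, 46, 67])}
{'c': array([ 0.3199, -0.3343]), 'L': 40, 'W': 13, 'yaw': np.float32(171.4), 'zt': 0.0423, 'col': array([75, 90, 96])}
{'c': array([ 0.3967, -0.2855]), 'L': 115, 'W': 20, 'yaw': np.float32(75.6), 'zt': 0.0361, 'col': array([ 95,  83, 104])}
{'c': array([ 0.6133, -0.3277]), 'L': 168, 'W': 31, 'yaw': np.float32(173.5), 'zt': 0.0245, 'col': array([177, 147, 112])}
```

View pics/m3.png

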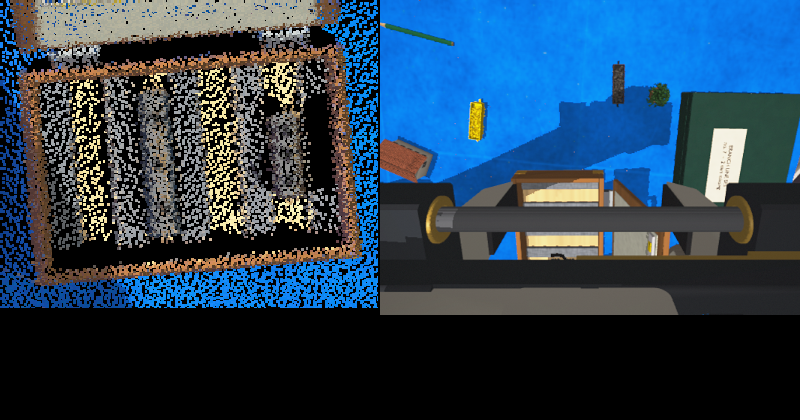

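Both vehicles stand in their lanes: the coach at composite (157,150) and the van at (287,152). The strip has already been knocked to about (0.614,−0.328). The coal wagon lies at (0.620,0.235). Next is the railcar, starting with a close wrist measurement.

```bash
python3 - <<'E'
from h import *
Ws=[(cloud(n,g["p"],g["d"]),g["p"]) for n in("scene","side") for g in [np.load(n+"3.npz")]]
X=np.concatenate([w.reshape(-1,3) for w,_ in Ws]);r=X-C;a=r@u;b=r@v
for L in (1,3):
    k=(abs(b-LY[L])<.016)&(abs(a)<.062)&(X[:,2]>.03)&(X[:,2]<.06);print(L,"top",np.percentile(X[k,2],[50,95]),"b",np.percentile(b[k],[3,97])-LY[L],"a",np.percentile(a[k],[1,99]))
p=np.array([.40,-.285,.25]);q=best(p,-14.3);manip.movep([.45,-.1,.25],best([.45,-.1,.25],-14.3));manip.movep(p,q)
w,d=manip.capture("wrist");c=manip.calibration("wrist");cv2.imwrite("pics/w4.png",w[:,:,::-1])
W=cloud("wrist",w,d,c)
for b in blobs([(W,w)],.30,.50,-.36,-.20,zmin=.008)+blobs([(W,w)],.30,.50,-.36,-.20,zmin=.03): print("wrist",b)
E
```

```text
1 top [0.03926876 0.0437401 ] b [-0.01090642  0.00963742] a [-0.04888785  0.05357554]
3 top [0.0395193  0.04325705] b [-0.01052054  0.01004583] a [-0.02904315  0.02980622]
wrist {'c': array([ 0.341 , -0.3565]), 'L': 98, 'W': 33, 'yaw': np.float32(160.3), 'zt': 0.0492, 'col': array([ 90, 112, 102])}
wrist {'c': array([ 0.3642, -0.203 ]), 'L': 46, 'W': 34, 'yaw': np.float32(140.5), 'zt': 0.0234, 'col': array([127,  89,  55])}
wrist {'c': array([ 0.3993, -0.2837]), 'L': 116, 'W': 18, 'yaw': np.float32(75.5), 'zt': 0.0358, 'col': array([93, 93, 94])}
wrist {'c': array([ 0.3403, -0.3484]), 'L': 81, 'W': 24, 'yaw': np.float32(179.0), 'zt': 0.0495, 'col': array([ 89, 110, 101])}
wrist {'c': array([ 0.3982, -0.2867]), 'L': 110, 'W': 17, 'yaw': np.float32(76.1), 'zt': 0.0358, 'col': array([95, 94, 95])}
```

View pics/w4.png

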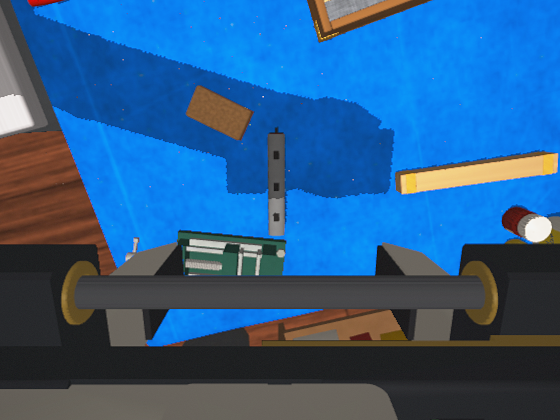

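The wrist picture shows the railcar from (276,130) to (276,236), just clear of the vise, the cork block at (219,112) and the strip at (476,172). I'll take a shallow grip and release with the tips just above the neighbouring roofs.

```bash
python3 - <<'E'
from h import *
pick((.3985,-.2858),-14.3,.030,20)
place(2,90,.0440)
manip.movep([.45,.10,.30],best([.45,.1,.30],4.9))
Ws=snap(5); im,_=ortho(Ws,.44,.66,-.17,.10,.001)
X=np.concatenate([w.reshape(-1,3) for w,_ in Ws]);r=X-C;a=r@u;b=r@v
for L in (1,2,3):
    k=(abs(b-LY[L])<.016)&(abs(a)<.067)&(X[:,2]>.03)&(X[:,2]<.06);print(L,"top",np.percentile(X[k,2],[50,95]),"b",np.percentile(b[k],[3,97])-LY[L],"a",np.percentile(a[k],[1,99]))
A=cv2.resize(im[:,:,::-1],None,fx=1.4,fy=1.4,interpolation=0);B=cv2.resize(Ws[0][1][140:280,220:380,::-1],(420,367))
o=np.zeros((400,800,3),np.uint8);o[:A.shape[0],:A.shape[1]]=A;o[:367,380:]=B;cv2.imwrite("pics/m5.png",o)
E
```

```text
grip 0.0176 [ 0.3985 -0.2858  0.0299] [0.  0.2 0.6]
carry open 0.0177
down [ 0.0004 -0.      0.0004] [-0.1  0.1  0.6]
open 0.0919 [ 1.  -0.5  0.2]
t 39.6167
1 top [0.03919603 0.04369964] b [-0.01136145  0.00989847] a [-0.0489102   0.05349571]
2 top [0.03919386 0.04374434] b [-0.01221253  0.00843331] a [-0.05218249  0.05682839]
3 top [0.03942162 0.04396135] b [-0.01075853  0.01026397] a [-0.02914046  0.02948031]
```

View pics/m5.png

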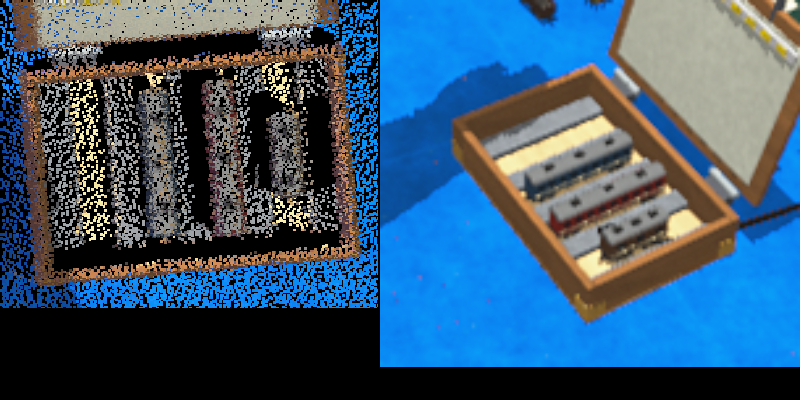

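Three vehicles are seated, with equal roof heights of about 42 mm. The coal wagon goes into lane 0.

```bash
python3 - <<'E'
from h import *
manip.movep([.58,.16,.20],best([.58,.16,.20],95))
pick((.6195,.2352),95.1,.010,15)
place(0,0,.0175,da=-.001)
manip.movep([.45,-.15,.30],best([.45,-.15,.30],94.9))
Ws=snap(6); im,_=ortho(Ws,.44,.66,-.17,.10,.001)
X=np.concatenate([w.reshape(-1,3) for w,_ in Ws]);r=X-C;a=r@u;b=r@v
for L in (0,1,2,3):
    k=(abs(b-LY[L])<.016)&(abs(a)<.067)&(X[:,2]>.02)&(X[:,2]<.06);print(L,"top",np.percentile(X[k,2],[50,95]),"b",np.percentile(b[k],[3,97])-LY[L],"a",np.percentile(a[k],[1,99]))
for x in Ws:
    for b_ in blobs([x],.45,.74,-.38,-.24,zmin=.012)+blobs([x],.3,.74,.13,.3,zmin=.012)+blobs([x],.33,.42,-.26,-.15,zmin=.012): print(b_)
A=cv2.resize(im[:,:,::-1],None,fx=1.4,fy=1.4,interpolation=0);B=cv2.resize(Ws[0][1][140:280,220:380,::-1],(420,367))
o=np.zeros((400,800,3),np.uint8);o[:A.shape[0],:A.shape[1]]=A;o[:367,380:]=B;cv2.imwrite("pics/m6.png",o)
E
```

```text
grip 0.0675 [0.6197 0.2352 0.0104] [-1.1 -0.5  3.7]
carry open 0.0678
down [0.0003 0.     0.0003] [-0.8 -0.7 -0.7]
open 0.0917 [ 0.2  0.1 -0. ]
t 49.7583
0 top [0.02719222 0.03102118] b [-0.01074706  0.01040413] a [-0.02989288  0.03110833]
1 top [0.03681367 0.0433457 ] b [-0.01138542  0.00989754] a [-0.04921978  0.05382553]
2 top [0.03675788 0.04307591] b [-0.01226683  0.00911934] a [-0.05226938  0.05711542]
3 top [0.03674614 0.04364048] b [-0.01058305  0.01082832] a [-0.02968356  0.02984257]
{'c': array([ 0.6159, -0.3304]), 'L': 171, 'W': 25, 'yaw': np.float32(174.2), 'zt': 0.0265, 'col': array([217, 186, 125])}
{'c': array([ 0.7117, -0.324 ]), 'L': 109, 'W': 5, 'yaw': np.float32(85.7), 'zt': 0.0696, 'col': array([122, 120, 110])}
{'c': array([0.3943, 0.1592]), 'L': 58, 'W': 20, 'yaw': np.float32(85.2), 'zt': 0.0256, 'col': array([207, 185,  38])}
{'c': array([0.6864, 0.2214]), 'L': 29, 'W': 26, 'yaw': np.float32(129.7), 'zt': 0.0589, 'col': array([37, 77, 77])}
{'c': array([ 0.3582, -0.1996]), 'L': 62, 'W': 36, 'yaw': np.float32(139.6), 'zt': 0.026, 'col': array([202, 150, 100])}
{'c': array([ 0.6226, -0.3118]), 'L': 184, 'W': 61, 'yaw': np.float32(175.5), 'zt': 0.0656, 'col': array([185, 158, 122])}
{'c': array([0.3935, 0.1591]), 'L': 58, 'W': 21, 'yaw': np.float32(84.5), 'zt': 0.0234, 'col': array([202, 175,  86])}
{'c': array([0.6856, 0.2255]), 'L': 34, 'W': 30, 'yaw': np.float32(82.7), 'zt': 0.0561, 'col': array([36, 63, 76])}
{'c': array([0.7346, 0.1821]), 'L': 104, 'W': 17, 'yaw': np.float32(93.5), 'zt': 0.0544, 'col': array([35, 49, 56])}
{'c': array([ 0.356 , -0.1964]), 'L': 67, 'W': 38, 'yaw': np.float32(139.4), 'zt': 0.0241, 'col': array([190, 138, 109])}
```

View pics/m6.png

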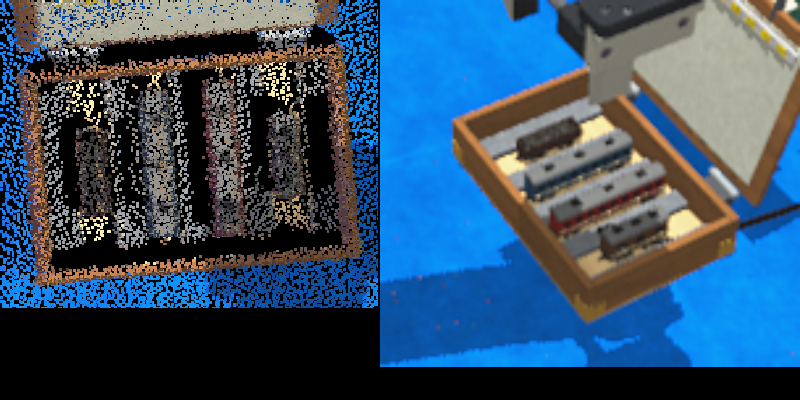

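All four vehicles are seated in lanes 0 to 3. I'll hover over the strip for a close look.

```bash
python3 - <<'E'
from h import *
p=np.array([.60,-.30,.25]);q=best(p,85);manip.movep(p,q)
w,d=manip.capture("wrist");c=manip.calibration("wrist");cv2.imwrite("pics/w7.png",w[:,:,::-1])
W=cloud("wrist",w,d,c)
for b in blobs([(W,w)],.45,.72,-.385,-.26,zmin=.008)+blobs([(W,w)],.45,.72,-.385,-.26,zmin=.018,zmax=.03): print("wrist",b)
g=np.load("scene6.npz");S=cloud("scene",g["p"],g["d"])
for n,X in(("w",W.reshape(-1,3)),("s",S.reshape(-1,3))):
    k=(X[:,0]>.55)&(X[:,0]<.69)&(X[:,1]<-.35)&(X[:,1]>-.46)&(X[:,2]>.03)&(X[:,2]<.15)
    print(n,k.sum(),X[k].min(0) if k.any() else"",X[k].max(0) if k.any() else"")
print(manip.sense()["joints"].round(2))
E
```

```text
wrist {'c': array([ 0.6159, -0.3298]), 'L': 170, 'W': 23, 'yaw': np.float32(173.9), 'zt': 0.0244, 'col': array([202, 167, 105])}
wrist {'c': array([ 0.6159, -0.3298]), 'L': 170, 'W': 23, 'yaw': np.float32(173.9), 'zt': 0.0244, 'col': array([203, 169, 106])}
w 2265 [ 0.64176338 -0.45513942  0.0301313 ] [ 0.68998747 -0.38573092  0.10534506]
s 884 [ 0.64029    -0.45578351  0.03001105] [ 0.68993404 -0.3865917   0.10742753]
[ 0.54  0.49 -0.17  1.48  0.09  1.18 -1.3 ]
```

View pics/w7.png

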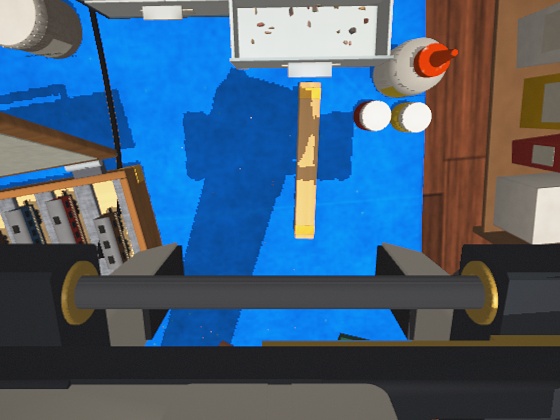

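The strip lies from (310,85) to (304,235), clear of the jars at (373,115). I'll grip it a little on the robot's side of its middle and draw it over the rim.

```bash
python3 - <<'E'
from h import *
OFF=.015; yw=np.radians(-6.1); g=np.array([.6159,-.3298])-OFF*np.array([np.cos(yw),np.sin(yw)])
o=pick(g,83.9,.004,30)
def P(b,z,a=-.006-OFF): t=C+a*u+b*v; return np.array([t[0],t[1],z])
q=best(P(-.108,.13),94.9)
manip.movep(P(-.108,.13,-.05),q); manip.move_straight(P(.108,.13,-.05),feed=.25); manip.move_straight(P(.108,.056),feed=.12)
f0=manip.sense()["wrist_force"][2];z=.053
while z>.0475:
    manip.move_straight(P(.108,z),feed=.02);s=manip.sense();f=s["wrist_force"][2]-f0
    if f>2.5: break
    z-=.0006
print("contact z",z,f,s["opening"],s["time_s"])
for n in range(1,19):
    manip.move_straight(P(.108-.012*n,z),feed=.04);s=manip.sense()
    f=s["wrist_force"]; 
    if n%3==0: print(n,f.round(1),(s["ee_pos"]-P(.108-.012*n,z)).round(4),round(s["opening"],4))
    if n==9:
        pc,_=manip.capture("side");cv2.imwrite("pics/s8.png",pc[140:300,140:360,::-1].repeat(2,0).repeat(2,1))
    if f[2]-f0>9: z+=.0004
    elif f[2]-f0<1.2: z-=.0004
print("end",z,manip.sense()["time_s"])
E
```

```text
grip 0.0217 [ 0.601  -0.3282  0.004 ] [-0.1  0.  -0.5]
contact z 0.052399999999999995 4.534933582747085 0.02175220756923702 58.5333
3 [ 0.2 -0.   3.3] [ 0.     -0.0008 -0.    ] 0.0218
6 [-0.1 -0.9  3.1] [ 0.0001 -0.0007  0.    ] 0.0219
9 [ 0.  -0.7  3. ] [ 0.     -0.0008  0.    ] 0.0219
12 [ 0.5 -0.5  2.5] [ 0.     -0.0008 -0.    ] 0.0214
15 [ 1.3 -0.7  2.9] [ 0.0001 -0.0008  0.    ] 0.0216
18 [0.5 0.6 2.3] [-0.     -0.0008 -0.    ] 0.0218
end 0.052399999999999995 66.6833
```

View pics/s8.png

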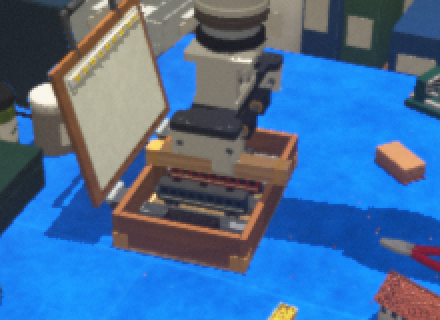

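The strip lies across the rim at (215,165), over the lanes. The contact height was 2 mm higher than expected, so I'll check that the strip is level and not resting on one wall only.

```bash
python3 - <<'E'
from h import *
Ws=snap(9)
for W,p in Ws:
    X=W.reshape(-1,3);c=p.reshape(-1,3).astype(int);r=X-C;a=r@u;b=r@v
    for lo,hi in((-.09,-.07),(-.065,-.05),(.03,.05),(.055,.078)):
        k=(a>lo)&(a<hi)&(abs(b+.108)<.009)&(X[:,2]>.055)&(X[:,2]<.08)&(c[:,0]-c[:,2]>20)
        print(lo,k.sum(),np.percentile(X[k,2],[50,80]).round(4) if k.sum()>5 else"")
    k=(abs(b)<.1)&(a>-.075)&(a<-.069)&(abs(X[:,2]-.046)<.006);print("front rim z",np.median(X[k,2]),k.sum())
E
```

```text
-0.09 63 [0.0735 0.0749]
-0.065 45 [0.0727 0.0735]
0.03 0 
0.055 24 [0.0703 0.0714]
front rim z 0.04698094056430885 206
-0.09 52 [0.0712 0.0725]
-0.065 38 [0.0703 0.072 ]
0.03 30 [0.0667 0.0694]
0.055 43 [0.0679 0.0688]
front rim z 0.04584853024222174 140
```

The strip's front end rides about 3 mm high: it drooped in the grip and rests only on the back wall. I'll let it down flat on the rim and regrip it at its centre. Then I'll slide it back to the left end and redo the left-to-right pass.

```bash
python3 - <<'E'
from h import *
def P(b,z,a=-.006): t=C+a*u+b*v; return np.array([t[0],t[1],z])
manip.ungrasp(); manip.hold(.3)
manip.move_straight(P(-.108,.0505,-.006),feed=.05)
manip.close_gripper(20);s=manip.sense();print("grip",s["opening"],s["wrist_force"].round(1))
z=.0500
def draw(b0,b1,n,feed):
    global z
    for i in range(1,n+1):
        t=P(b0+(b1-b0)*i/n,z);manip.move_straight(t,feed=feed);s=manip.sense();f=s["wrist_force"]
        if i%4==0 or i==n: print(i,f.round(1),round(s["opening"],4),round(z,4),(s["ee_pos"]-t).round(4))
        if f[2]>8: z+=.0003
        elif f[2]<1.5: z-=.0003
draw(-.108,.110,12,.06); 
def level(tag,bb):
    for W,p in snap(tag):
        X=W.reshape(-1,3);c=p.reshape(-1,3).astype(int);r=X-C;a=r@u;b=r@v;o=[]
        for lo,hi in((-.09,-.07),(-.065,-.05),(.055,.078)):
            k=(a>lo)&(a<hi)&(abs(b-bb)<.009)&(X[:,2]>.055)&(X[:,2]<.08)&(c[:,0]-c[:,2]>20);o.append(np.median(X[k,2]).round(4) if k.sum()>5 else None)
        print("level",o)
level(10,.110)
print("t",manip.sense()["time_s"])
E
```

```text
grip 0.021397110636367594 [0.  0.2 0.3]
4 [ 0.2 -0.2  6.6] 0.0219 0.05 [0.0003 0.0017 0.0005]
8 [ 0.1 -0.9  7.1] 0.0217 0.05 [0.0001 0.0016 0.0005]
12 [ 0.6 -1.2  6.6] 0.0216 0.05 [-0.0001  0.0014  0.0005]
level [np.float64(0.0695), np.float64(0.0691), None]
level [np.float64(0.0682), np.float64(0.0677), np.float64(0.0679)]
t 75.3083
```

Now the strip is level, with its top at about 68 mm at both ends. Next I'll draw it left to right and lay it on the table.

```bash
python3 - <<'E'
from h import *
def P(b,z,a=-.006): t=C+a*u+b*v; return np.array([t[0],t[1],z])
z=.0500
manip.hold(.3)
for i in range(1,19):
    t=P(.110-.22*i/18,z);manip.move_straight(t,feed=.045);s=manip.sense();f=s["wrist_force"]
    if i%4==2: print(i,f.round(1),round(s["opening"],4),round(z,4))
    if f[2]>9: z+=.0003
    elif f[2]<1.5: z-=.0003
manip.hold(.3)
for W,p in snap(11):
    X=W.reshape(-1,3);c=p.reshape(-1,3).astype(int);r=X-C;a=r@u;b=r@v
    print("level",[np.median(X[k,2]).round(4) for lo,hi in((-.09,-.07),(-.065,-.05),(.055,.078)) for k in [(a>lo)&(a<hi)&(abs(b+.11)<.009)&(X[:,2]>.055)&(X[:,2]<.08)&(c[:,0]-c[:,2]>20)] if k.sum()>5])
manip.move_straight(P(-.11,.12),feed=.15)
t=P(-.25,.12,-.006);manip.move_straight(t,feed=.2)
manip.move_straight([*t[:2],.03],feed=.15);f0=manip.sense()["wrist_force"][2]
zz=.010
while zz>.003:
    manip.move_straight([*t[:2],zz],feed=.03)
    if manip.sense()["wrist_force"][2]-f0>1.5:break
    zz-=.0008
print("table at",zz)
manip.ungrasp();manip.move_straight([*t[:2],.15],feed=.2)
manip.movep([.45,0,.33],best([.45,0,.33],94.9))
Ws=snap(12)
X=np.concatenate([w.reshape(-1,3) for w,_ in Ws]);r=X-C;a=r@u;b=r@v
for L in range(4):
    k=(abs(b-LY[L])<.016)&(abs(a)<.067)&(X[:,2]>.02)&(X[:,2]<.06);print(L,"top",np.percentile(X[k,2],95).round(4))
for b_ in blobs(Ws[:1],.45,.72,-.38,-.2,zmin=.012): print(b_)
r=X-HINGE;k=(abs(b)<.1)&(r[:,2]>.03)&(r[:,2]<.15)&(r@u>-.02)&(r@u<.06);s=np.polyfit(r[k,2],(r@u)[k],1);print("lean",np.degrees(np.arctan(s[0])))
cv2.imwrite("pics/f.png",Ws[0][1][:,:,::-1]);print(manip.sense()["time_s"])
E
```

```text
2 [0.1 1.7 5.8] 0.0222 0.05
6 [0.5 2.  5.9] 0.0218 0.05
10 [0.2 2.  6.7] 0.0219 0.05
14 [0.5 2.3 5.9] 0.0216 0.05
18 [0.2 3.6 6.1] 0.022 0.05
level [np.float64(0.0691), np.float64(0.069)]
level [np.float64(0.0676), np.float64(0.0677), np.float64(0.0677)]
table at 0.0035999999999999977
0 top 0.0311
1 top 0.0431
2 top 0.0432
3 top 0.0435
{'c': array([ 0.5573, -0.2862]), 'L': 171, 'W': 25, 'yaw': np.float32(4.9), 'zt': 0.0264, 'col': array([218, 187, 125])}
{'c': array([ 0.7111, -0.325 ]), 'L': 110, 'W': 4, 'yaw': np.float32(85.5), 'zt': 0.0698, 'col': array([122, 120, 110])}
lean 14.106154870093482
92.2
```

View pics/f.png

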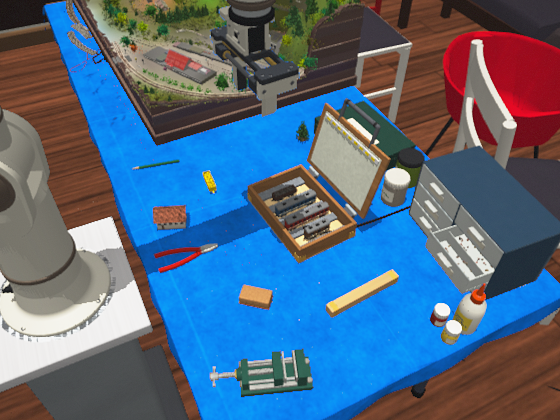

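The final picture shows the lid leaning back at (350,150) and all four vehicles in their lanes around (300,212). The strip lies on the table at (362,292), and the cork block (255,296) and fir (303,132) have not moved.

```bash
python3 -c "
from workcell import manip
print(manip.hand_in())"
```

```text
the job is handed in; nothing more can be done
None
```

The job is handed in: the lid leans back about 14°, the coal wagon, coach, railcar and van stand in lanes 0 to 3, and the strip was drawn level along the rim on a second pass (tilted on the first) and laid back on the table, with the cork block and tree left in place.

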